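Clip the drawer keys back onto the key stand

TASK

Take the snap hook with the key tag out of its little rest and, from the robot's side of the key stand, push it gently away from you onto the top bar of the springy wire bow until the bar has pushed the gate in and the gate flicks shut behind it. Give the hook a light tug back towards you so that the bow visibly leans your way with the gate shut, then leave the hook hanging from the bar by its curved top, gate shut and still. Do not ram the bow, and do not disturb the things lying about.

Things in the scene. Friction and masses are not known exactly. Their poses are not given: they have to be found in the camera images.
- snap_hook: Loose steel snap hook, 0.1 kg, 8 mm thick (y), upright in the rest. Origin level with its underside, under the spine; x: where the mouth faces; z up. In mm (x,z): spine of 8 mm bar at x 0, z 48 to 84; crown over (5,92) (14,96) (26,94) (36,89), its underside z 92 at x 14; nose at x 41 ending at z 74; lower jaw along z 48 to x 43, top at z 52. Below, key tag x 0 to 30, z 0 to 34.
- hook_grip (a point): Where to pinch the hook from above: middle of the flat thumb plate behind its spine, at hook (-16, 0, 70) mm. The plate runs x -31 to -1, z 57 to 83 and is 8 mm thick in y.
- hook_mouth (a point): Middle of the hook's mouth on the line of the shut gate, at hook (37, 0, 67) mm: the height (within 2 mm) at which a 6 mm bar should enter. From here the bar's centre must come 21 to 25 mm in, towards the spine (-x), for the gate to flick shut behind it; it meets the spine 30 mm in.
- gate (a joint): Sprung gate across the mouth, a round bar 4 mm thick, 24 long, pivoted at hook (37, 0, 52) mm, upright behind the nose. 0 = shut; grows (rad, to 1.38) as it swings inward, the only way it opens. A bar going in opens it to about 1 rad and meets 5 to 9 N, which falls away as the gate flicks shut.
- stand: Key stand, fixed. Steel foot 110 (x) x 90 (y) x 10 mm; origin at the centre of its underside, -x side towards the robot. On it a carriage (24x72 mm, knob top at z 30) that carries a springy wire bow: an upside-down U of 6 mm wire in the y-z plane, legs at y -28 and 28 mm, its top bar straight from y -16 to 16. Hook and stand must not press on each other with over 18 N.
- stand_mid (a point): Point 130 mm above the middle of the stand's foot: the height of the bar's centre line. The bar itself lies up to 12 mm before or behind this point along the stand's x, as the carriage has been set; the setting is not measured and must be seen or felt. Pushed along x, the bar gives about 1 mm for 2.5 N.
- bow (a joint): Lean of the wire bow about its root 105 mm below the bar, rad: 0 at rest, positive pushed along the stand's +x (away from the robot), negative pulled towards the robot. A pull of 3 N gives about -0.012, 5 N about -0.02.
- rest: Grey plastic key rest, fixed, base plate 70x50x4 mm with an upright slot box 41 (x) x 19 (y) x 28 mm high round the key tag (slot 33x11 mm, floor at z 4). Origin at the centre of its underside; the hook's mouth faces the rest's +x. Lift the hook straight up by 30 mm to clear it.
- gauze_pack: loose flat pack, 55x95x9 mm; bystander, leave alone. Origin at the centre of its underside.
- lens_pot: loose round black pot, 66 mm across, 33 high; bystander, leave alone. Origin at the centre of its underside.
- penlight: loose penlight, 17x114x19 mm; bystander, leave alone. Origin at the centre of its underside.
Things that resemble listed ones, but are neither listed nor needed, are in the scene too. Leave any orange or yellow look-alike of the snap_hook alone.

How it is judged:
By the outcome, as a careful person would: the job done as asked, in the order asked, and still so for the second after the job is handed in, with the robot touching nothing.
It also fails if it takes over 70 s, if anything falls off the work surface, if the arm or the gripper's body presses on something with over 40 N, if the wrist force passes 120 N, or if a joint passes its speed limit or range.

ROBOT

A 6-joint arm with a two-finger parallel gripper is mounted at the origin on a cart in front of the work surface, level with it; the furniture and walls round the work are solid. World frame = base frame: x ahead of the robot, y to its left, z up, the work surface at z = 0. Lengths are in m, angles in rad, forces in N, time in s.
With the tool pointing down it reaches from about 0.375 to 0.9 m from the base axis. Payload 3.1 kg.
Tool frame: the origin (TCP) lies midway between the tips of the shut fingers; the grasp point (between the pads) lies 19 mm behind it; z points along the fingers, y is the line along which they close (so a half turn about z gives the same grasp; the last joint's range is limited). The gripper opens to 87 mm and grips with 3 to 60 N. Pads are 19 mm wide; open, the fingers measure 117 mm over their backs; the gripper's body (75 mm by 190 mm) begins 51 mm behind the grasp point.
Start: joints at [-1.288, 0.527, 1.433, -0, 1.181, -0.178], TCP at [0.278, -0.56, 0.223] pointing down, gripper open.
Joint ranges: [-3.08, 3.08], [-0.75, 2.2], [0.22, 2.44], [-1.43, 4.57], [0, 2.65], [-2.85, 2.85]. Speed limits (rad/s): [2.79, 2.79, 3.14, 3.14, 3.14, 3.14].

INTERFACE

Orientations are given as a unit quaternion [x, y, z, w].
In Python, from rig import status, imaging, order gives the robot as it stands.
- The arm moves only by the tool arm_command, never from a script. Its argument "deltas" is one flat list of numbers, 5 for each row, row after row: the opening, from -1 (shut) to 1 (fully open), so that 0 is half open, then the shift along the tool's x, y, z in m, then the turn about the tool's z in rad. In form: [gripper, tx, ty, tz, roll, gripper, tx, ty, tz, roll, ...]. A call has 1 to 12 rows; each row shifts and turns the commanded pose from where the row before left it, along the tool's axes as they then stand; what a row does not reach is not made up. A row lasts 1/8 s, in which the tool goes at most 62.5 mm and 10.7 degrees, less where a joint would pass 70% of its speed; a pose out of reach is approached as far as the arm can. A call with a gripper value outside its range is refused whole. The fingers move at their own pace and stop on an object; "newtons" is the grip in N (left out, the last holds). Time passes only in rows, so rows that do not move let the fingers close. It gives the time, the measured TCP pose, the force, the opening and the grip force at its end, in the units of the state.
- status.get_obs(): the state, without advancing time (a new reading comes with each control period).
- imaging.camera(name): name is "scene" or "top"; returns (picture, depth): 480x640x3 uint8, red, green, blue; 480x640 float32, m along the optical axis (not along the pixel's ray), 0 where there is no reading.
- imaging.camera_params(name): a dict with "intrinsics" (3x3 intrinsics, pixels), "camera_from_world" (4x4, takes a point from world to camera coordinates). Camera axes: x right, y up, looking along -z (the intrinsics and any distortion apply to the point x, -y, -z); pixel columns grow to the right and rows downward; lengths in m; the calibration is good to about 2 mm. A picture is of the moment at which its call begins. camera_params takes no time and is no camera call.
- order.hand_in(): hands the job in; it is judged then, once.
The state is a dict: "time": time; "q": joint angles; "joint_velocities": joint speeds; "joint_torque": joint torques, N m; "position": TCP position; "tool_rot": TCP orientation; "ft_force": force on the tool from outside, world axes, zero at the start; "moment": the same for the moment, N m; "grip_width": finger opening in m; "grip_force": force on a finger pad.
Only numpy, scipy, OpenCV 4.12 (cv2) and the standard library are available. Lean on these libraries where they do the work, as an engineer would, in place of code of your own. Each camera call takes 0.05 s, during which the arm holds its last target. There are 200 camera calls.

## Working session

There is one attempt and no reset: what is moved stays moved. The work goes in short steps, Python scripts to look and compute and a tool call to move; the robot and the scene stay as the last step left them, time stands still between calls to the robot, and variables do not carry over. Pictures are saved under pics/ and viewed, at most 10 in all, crops included, and the job is handed in when it is done.

Besides the shell and the picture viewer there is one more tool, called after "Emit:" as a command line: name --argument value ..., lists and objects as JSON in quotes. arm_command: Moves the arm, as the interface text tells. Its arguments: {"type":"object","properties":{"deltas":{"type":"array"},"newtons":{"type":"number"}},"required":["deltas"]}

```bash
mkdir -p pics
cat > h.py <<'E'
import numpy as np,cv2
from rig import status,imaging,order
def grab(n):
    p,d=imaging.camera(n); P=imaging.camera_params(n); np.savez(''+n,p=p,d=d,K=P['intrinsics'],T=P['camera_from_world']); return p,d
def load(n): return np.load(''+n+'.npz')
def w(n,u,v,depth=None,z=None):
    L=load(n);K=L['K'];T=np.linalg.inv(L['T'])
    r=np.array([(u-K[0,2])/K[0,0],-(v-K[1,2])/K[1,1],-1.])
    if z is not None:
        R=T[:3,:3]@r; s=(z-T[2,3])/R[2]; return T[:3,3]+s*R
    D=depth or float(L['d'][int(v),int(u)])
    return (T@np.r_[r*D,1])[:3]
def save(n,name,box=None,s=1):
    p=load(n)['p'][:,:,::-1]
    if box: p=p[box[1]:box[3],box[0]:box[2]]
    cv2.imwrite('pics/'+name,cv2.resize(p,None,fx=s,fy=s,interpolation=cv2.INTER_CUBIC))
E
python3 -c "
from h import *
for n in('scene','top'):
    grab(n);save(n,n+'0.png');P=imaging.camera_params(n);print(P);
print(status.get_obs())"
```

```text
{'intrinsics': array([[493.173134  ,   0.        , 322.08781746],
       [  0.        , 493.173134  , 238.67782087],
       [  0.        ,   0.        ,   1.        ]]), 'camera_from_world': array([[ 0.54810067, -0.83639907,  0.00471749, -0.24219827],
       [ 0.41057281,  0.27395778,  0.86969943, -0.2864908 ],
       [-0.72870818, -0.47474597,  0.49355916, -0.7932142 ],
       [ 0.        ,  0.        ,  0.        ,  1.        ]])}
{'intrinsics': array([[604.31374402,   0.        , 318.74763719],
       [  0.        , 604.31374402, 238.67167442],
       [  0.        ,   0.        ,   1.        ]]), 'camera_from_world': array([[-0.01563026, -0.99986336, -0.00538187,  0.02121256],
       [ 0.99168925, -0.01618948,  0.12763357, -0.45012542],
       [-0.12770326, -0.0033422 ,  0.99180679, -1.35698398],
       [ 0.        ,  0.        ,  0.        ,  1.        ]])}
{'time': 0.1, 'q': array([-1.28850144e+00,  5.28365702e-01,  1.43379304e+00, -3.39671160e-05,
        1.18138622e+00, -1.78486569e-01]), 'joint_velocities': array([ 5.01874361e-04,  5.97705289e-05, -1.78022106e-03, -1.19442650e-03,
       -9.97209809e-04,  1.43824154e-03]), 'joint_torque': array([ 2.85967126e-04, -4.40983057e+01, -1.77150679e+01,  6.35511219e-02,
        5.34050690e-02, -5.15417878e-05]), 'position': array([ 0.27774149, -0.55915233,  0.22166809]), 'tool_rot': array([ 9.73575303e-01,  2.28364130e-01, -6.63281133e-05, -9.74020827e-04]), 'ft_force': array([-0.0404555 ,  0.78487144, -0.2459468 ]), 'moment': array([ 0.02282585, -0.01512407, -0.02981559]), 'grip_force': 0.0, 'grip_width': 0.08710836738586177}
```

View pics/scene0.png

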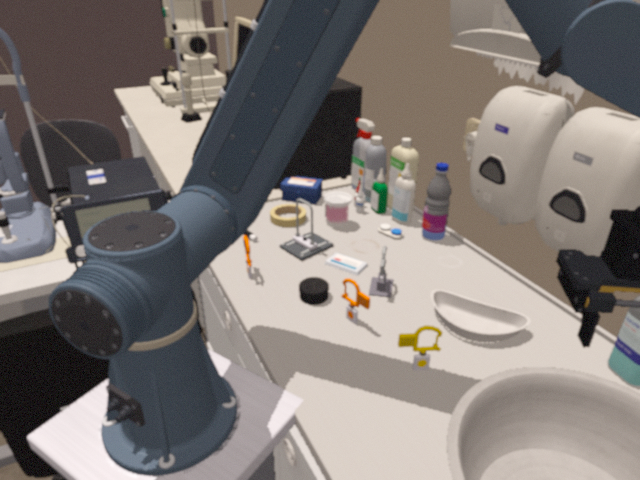

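View pics/top0.png

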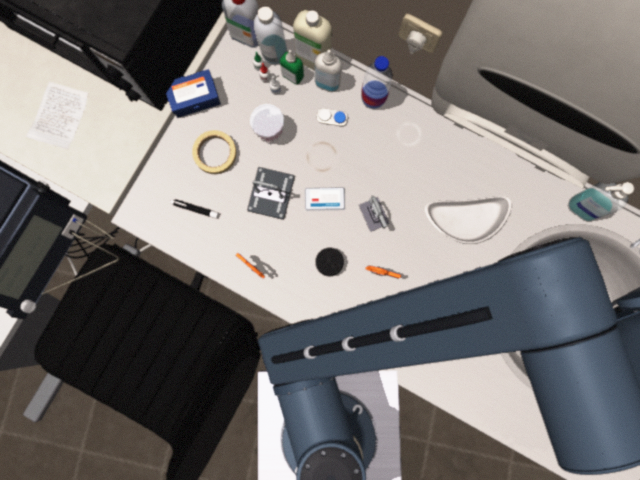

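The scene picture shows the possible hooks: grey steel in a grey rest at scene (381,272) / top (377,212), orange at scene (249,250) and (354,298), yellow at (422,345). The grey one fits the description. The stand is at scene (306,240) / top (271,192). I'll confirm in an enlarged crop.

```bash
python3 -c "
from h import *
L=load('top')['p'][:,:,::-1];S=load('scene')['p'][:,:,::-1]
a=cv2.resize(L[160:240,240:400],(800,400),interpolation=cv2.INTER_CUBIC)
b=cv2.resize(S[190:310,270:410],(800,686),interpolation=cv2.INTER_CUBIC)[:600]
cv2.imwrite('pics/t1.png',a);cv2.imwrite('pics/s1.png',b)"
```

```text
(no output)
```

View pics/t1.png

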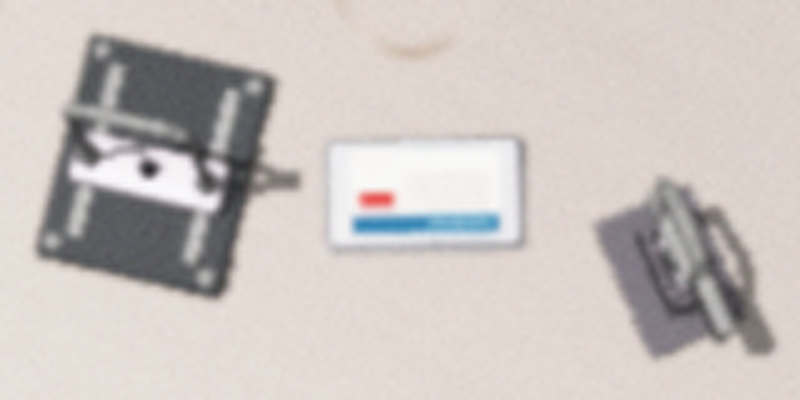

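View pics/s1.png

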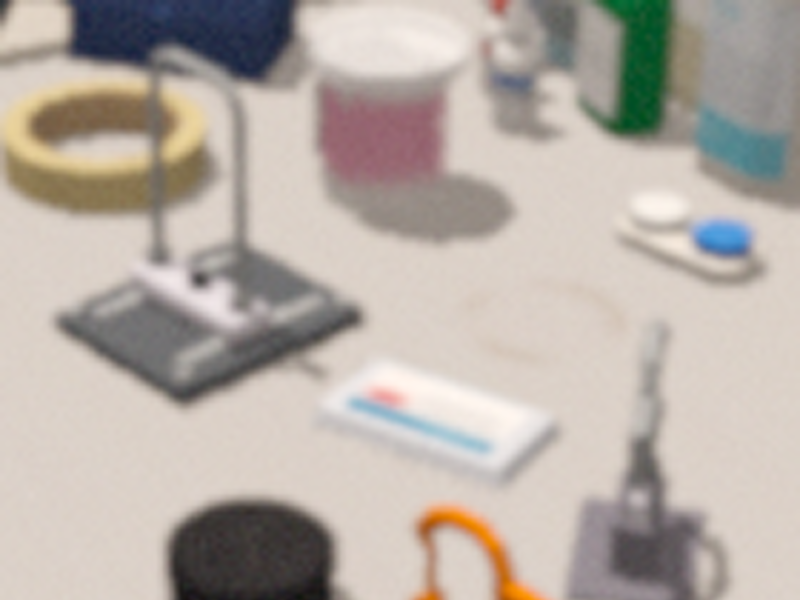

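The steel hook is confirmed: grey rest, top crop (655..740,180..340), thumb plate at lower right (715,310), crown nose at upper left (660,185). Stand foot corners in the crop are (93,35),(277,75),(222,298),(38,257), and the bar runs (68,108)-(185,135).

```bash
cat > m.py <<'E'
from h import *
np.set_printoptions(precision=4,suppress=True)
c=lambda u,v:(240+(u+.5)/5-.5,160+(v+.5)/5-.5)
F=[w('top',*c(*p),z=.010) for p in[(93,35),(277,75),(222,298),(38,257)]]
F=np.array(F);C=F.mean(0);print('foot',F[:,:2],C,np.linalg.norm(np.diff(F,axis=0),axis=1))
ex=((F[0]-F[3])+(F[1]-F[2]));print('foot yaw deg',np.degrees(np.arctan2(ex[1],ex[0])))
for p in[(68,110),(185,133)]: print('bar',w('top',*c(*p),z=.133)[:2])
def cloud(n):
    L=load(n);d=L['d'];v,u=np.nonzero(d>0);K=L['K'];D=d[v,u]
    X=np.c_[(u-K[0,2])/K[0,0]*D,-(v-K[1,2])/K[1,1]*D,-D,np.ones(len(D))]
    return (X@np.linalg.inv(L['T']).T)[:,:3],u,v
def hk(lo,hi,c0,r):
    for n in('top','scene'):
        X,u,v=cloud(n);m=(np.hypot(*(X[:,:2]-c0).T)<r)&(X[:,2]>lo)&(X[:,2]<hi);P=X[m]
        if len(P)<4: print(n,len(P));continue
        mu=P.mean(0);U,S,V=np.linalg.svd(P[:,:2]-mu[:2]);a=V[0]*np.sign(V[0][0]);t=(P[:,:2]-mu[:2])@a
        print(n,len(P),'mean',mu,'dir',np.degrees(np.arctan2(a[1],a[0])),'ends',mu[:2]+a*t.min(),mu[:2]+a*t.max(),'wid',S[1]/len(P)**.5,'z',P[:,2].min(),P[:,2].max())
if __name__=='__main__':
    h0=w('top',*c(690,250),z=.08)[:2];print('h0',h0)
    for lo,hi in((.055,.12),(.09,.12),(.04,.09)): hk(lo,hi,h0,.05)
    print('bow');hk(.10,.16,C[:2],.05)
    for n,a in(('plate end',(727,335)),('nose end',(660,183))): print(n,w('top',*c(*a),z=.09)[:2])
    R=[(597,222),(655,355)];print('rest edge',[w('top',*c(*p),z=.004)[:2] for p in R])
    print(w('top',*c(715,310)),w('top',*c(680,220)))
E
python3 m.py
```

```text
foot [[0.6268 0.1544]
 [0.606  0.0677]
 [0.5    0.0945]
 [0.5209 0.1805]] [0.5634 0.1243 0.01  ] [0.0892 0.1094 0.0885]
foot yaw deg -14.004932494482368
bar [0.5628 0.1525]
bar [0.5519 0.1023]
h0 [ 0.5068 -0.1178]
top 173 mean [ 0.502  -0.1179  0.0851] dir 21.59148241845624 ends [ 0.4676 -0.1315] [ 0.538  -0.1037] wid 0.0023446152760640635 z 0.055380859250159675 0.10700336854333803
scene 125 mean [ 0.4866 -0.1249  0.0849] dir 20.670498432880237 ends [ 0.4647 -0.1331] [ 0.534 -0.107] wid 0.0024682556398584487 z 0.055351940139674705 0.10369865984379523
top 72 mean [ 0.5142 -0.1134  0.099 ] dir 21.92076012274325 ends [ 0.4743 -0.1295] [ 0.5363 -0.1045] wid 0.0022744944596136732 z 0.09001296459098951 0.10700336854333803
scene 43 mean [ 0.5022 -0.1182  0.098 ] dir 20.781115430098115 ends [ 0.4916 -0.1222] [ 0.521 -0.111] wid 0.002251252407199754 z 0.09006794777316751 0.10369865984379523
top 137 mean [ 0.4987 -0.1188  0.0689] dir 22.237743745495983 ends [ 0.4676 -0.1316] [ 0.5388 -0.1025] wid 0.0023242516863626484 z 0.04196110178282808 0.08919419466568601
scene 92 mean [ 0.4821 -0.1273  0.0749] dir 18.212661081128847 ends [ 0.4648 -0.133 ] [ 0.535  -0.1099] wid 0.0023524809032195344 z 0.041838536117625114 0.08983916814983373
bow
top 86 mean [0.5577 0.1261 0.1275] dir 75.14190819716023 ends [0.5503 0.0982] [0.566  0.1572] wid 0.0016892985951651083 z 0.10061577363630647 0.1365794703550518
scene 95 mean [0.5552 0.1253 0.1204] dir 76.00306141162802 ends [0.5481 0.0968] [0.5636 0.1592] wid 0.0020967849386092354 z 0.10009596810864108 0.13512585734479776
plate end [ 0.4669 -0.1321]
nose end [ 0.5353 -0.1045]
rest edge [array([ 0.5343, -0.0818]), array([ 0.4707, -0.1074])]
[ 0.4787 -0.1276  0.0857] [ 0.5163 -0.1118  0.1016]
```

Emit:
arm_command --deltas '[-0.3,0,0,0,0.082,-0.3,0.03,-0.028,0,0,-0.3,0.035,-0.033,0,0,-0.3,0.035,-0.033,0,0,-0.3,0.035,-0.033,0,0,-0.3,0.035,-0.033,0,0,-0.3,0.035,-0.033,0,0,-0.3,0.035,-0.033,0,0,-0.3,0.035,-0.033,0,0,-0.3,0.035,-0.033,0,0,-0.3,0.035,-0.033,0,0,-0.3,0.004,-0.002,0,0]' --newtons 25

```text
time: 1.6
position: [0.4815, -0.1241, 0.2222]
tool_rot: [0.982, 0.191, -0.0, -0.001]
ft_force: [0.3, -0.7, 0.2]
grip_width: 0.0303
grip_force: 0.0
```

```bash
cat > go.py <<'E'
import sys
from m import *
from scipy.spatial.transform import Rotation as R
def rel(t,yaw=None):
    s=status.get_obs();r=R.from_quat(s['tool_rot']);ax=r.as_matrix()
    y=np.arctan2(ax[1,0],ax[0,0]);p=np.array(s['position'])
    print('t',s['time'],'p',p,'yaw',np.degrees(y),'f',s['ft_force'],'w',s['grip_width'],'gf',s['grip_force'],'tilt',ax[:,2])
    if t is not None: print('delta tool',r.inv().apply(np.array(t)-p), 'roll',None if yaw is None else y-np.radians(yaw))
E
python3 - <<'E'
from go import *
grab('top');grab('scene');hk(.055,.12,np.array([.5068,-.1178]),.05)
rel([.481,-.1262,.140],21.7)
E
```

```text
foot [[0.6268 0.1544]
 [0.606  0.0677]
 [0.5    0.0945]
 [0.5209 0.1805]] [0.5634 0.1243 0.01  ] [0.0892 0.1094 0.0885]
foot yaw deg -14.004932494482368
bar [0.5628 0.1525]
bar [0.5519 0.1023]
top 0
scene 128 mean [ 0.4873 -0.1246  0.0844] dir 20.356693340052875 ends [ 0.4646 -0.133 ] [ 0.5337 -0.1074] wid 0.0024327274359152505 z 0.05546800681653963 0.10386881401988324
t 1.7 p [ 0.4813 -0.1266  0.2223] yaw 21.81150696530807 f [-0.2055 -0.0445  0.656 ] w 0.030655380195595022 gf 0.0 tilt [-0.0005 -0.0003 -1.    ]
delta tool [-0.0001 -0.0005  0.0823] roll 0.0019461636835329532
```

Emit:
arm_command --deltas '[-0.3,0,0,0.04,0,-0.3,0,0,0.04,0,-0.3,0,0,0.03,0,-0.3,0,0,0.02,0,-0.3,0,0,0.02,0,-0.3,0,0,0.017,0,-0.3,0,0,0,0]'

```text
time: 2.58
position: [0.4801, -0.128, 0.0544]
tool_rot: [0.982, 0.187, -0.001, -0.001]
ft_force: [-0.5, 0.5, 0.2]
grip_width: 0.0309
grip_force: 0.0
```

Run:
```python
from go import *
grab('scene');save('scene','s2.png',(330,200,430,300),6)
rel([.481,-.1262,.055],21.7)
```

```text
foot [[0.6268 0.1544]
 [0.606  0.0677]
 [0.5    0.0945]
 [0.5209 0.1805]] [0.5634 0.1243 0.01  ] [0.0892 0.1094 0.0885]
foot yaw deg -14.004932494482368
bar [0.5628 0.1525]
bar [0.5519 0.1023]
t 2.625 p [ 0.4807 -0.1281  0.0552] yaw 21.595209026148968 f [ 0.2063  0.1189 -0.2197] w 0.030737709695391295 gf 0.0 tilt [-0.0012  0.0004 -1.    ]
delta tool [ 0.001  -0.0016  0.0002] roll -0.0018289475200717886
```

View pics/s2.png

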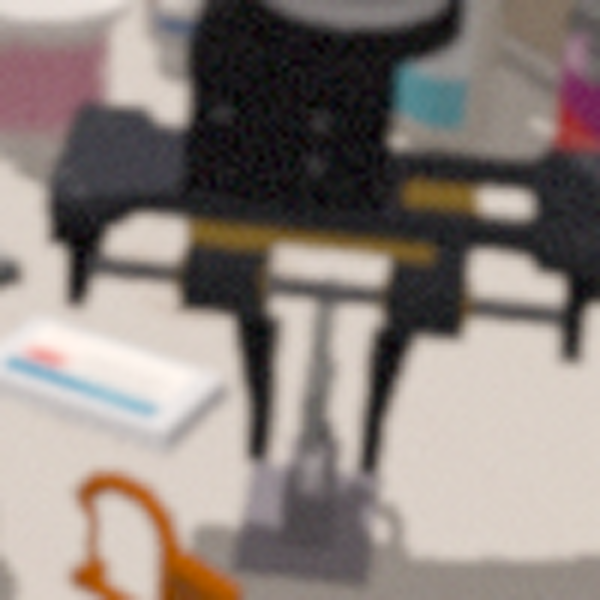

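The fingers straddle the plate: tips at (258,450) and (370,465), hook at (317,450). I'll close and lift.

Emit:
arm_command --deltas '[-1,0,-0.001,0,0,-1,0,0,0,0,-1,0,0,0,0,-1,0,0,0,0,-1,0,0,0,0,-1,0,0,0,0]' --newtons 30

```text
time: 3.38
position: [0.4811, -0.1261, 0.056]
tool_rot: [0.982, 0.188, 0.0, 0.0]
ft_force: [-1.2, -0.8, 6.2]
grip_width: 0.0079
grip_force: 30.0
```

Emit:
arm_command --deltas '[-1,0,0,-0.01,0,-1,0,0,-0.01,0,-1,0,0,-0.015,0,-1,0,0,-0.014,0,-1,0,0,-0.01,0,-1,0,0,0,0]'

```text
time: 4.12
position: [0.4815, -0.1263, 0.1156]
tool_rot: [0.982, 0.188, 0.001, 0.001]
ft_force: [0.7, -0.5, -1.5]
grip_width: 0.0074
grip_force: 30.0
```

```bash
python3 - <<'E' | tail -5
from go import *
C=np.array([.557,.126]);a=np.radians(-14.2);e=np.array([np.cos(a),np.sin(a)])
# hook mouth(37) 35 mm before bar -> grip(-16)
g=C-e*(.053+.035);rel([*g,.114],-14.2);print(g)
E
```

```text
bar [0.5628 0.1525]
bar [0.5519 0.1023]
t 4.125 p [ 0.4815 -0.1263  0.1156] yaw 21.70813769758124 f [ 0.715  -0.5388 -1.52  ] w 0.007425761331862401 gf 29.998369440436363 tilt [ 0.0021 -0.0011 -1.    ]
delta tool [ 0.0922 -0.2581  0.0013] roll 0.6267152310822885
[0.4717 0.1476]
```

Emit:
arm_command --deltas '[-1,0,0,0,0.157,-1,0,0,0,0.157,-1,0,0,0,0.157,-1,0,0,0,0.156,-1,-0.03,-0.02,0,0,-1,-0.03,-0.04,0,0,-1,-0.02,-0.045,0,0,-1,-0.01,-0.045,0,0,-1,-0.002,-0.045,0,0,-1,0,-0.04,0,0,-1,0,-0.028,0,0,-1,0,0,0,0]'

```text
time: 5.62
position: [0.4565, 0.1531, 0.1142]
tool_rot: [0.993, -0.122, 0.0, -0.0]
ft_force: [0.0, -0.1, -0.0]
grip_width: 0.0077
grip_force: 30.0
```

```bash
python3 - <<'E' | tail -9
from go import *
C=np.array([.557,.126]);a=np.radians(-14.2);e=np.array([np.cos(a),np.sin(a)])
g=C-e*(.053+.035);grab('top');grab('scene')
save('scene','s3.png',(270,160,370,260),6)
for n in('hook',):
  hk(.12,.20,g+e*.045,.035)
print('bow');hk(.10,.137,C,.035)
rel([*g,.1145],-14.2)
E
```

```text
bar [0.5628 0.1525]
bar [0.5519 0.1023]
top 0
scene 10 mean [0.5041 0.1387 0.1332] dir -35.516965286834704 ends [0.4874 0.1506] [0.5075 0.1363] wid 0.0017134536342154707 z 0.12012074605973166 0.1997470701844663
bow
top 36 mean [0.5536 0.1092 0.1259] dir 71.71650817366476 ends [0.5502 0.099 ] [0.5676 0.1516] wid 0.0016650461662044433 z 0.10392530472399586 0.1355953350053749
scene 63 mean [0.553  0.1167 0.1172] dir 76.1885453538266 ends [0.5478 0.0956] [0.5628 0.1563] wid 0.0021270301164240234 z 0.10064092330376628 0.13362680080183253
t 5.725 p [0.4556 0.1514 0.1141] yaw -14.17146484057978 f [-0.3807 -0.8558 -1.2937] w 0.007711244555781027 gf 29.99833881855011 tilt [-0.0016 -0.0004 -1.    ]
delta tool [ 0.0165 -0.0002 -0.0004] roll 0.0004980324844643114
```

View pics/s3.png

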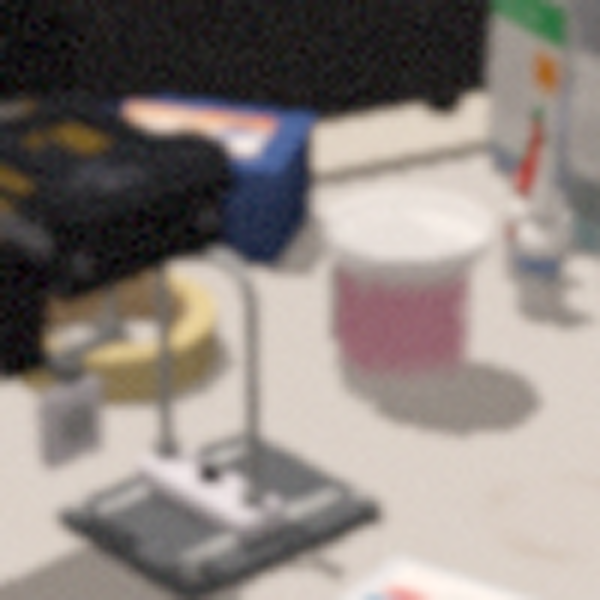

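Emit:
arm_command --deltas '[-1,0.012,0,0,0,-1,0.012,0,0,0,-1,0.008,0,0,0,-1,0.004,0,0,0,-1,0,0,0,0]'

```text
time: 6.35
position: [0.4914, 0.1425, 0.1145]
tool_rot: [0.992, -0.124, -0.0, 0.0]
ft_force: [-0.2, -0.4, -0.6]
grip_width: 0.0077
grip_force: 30.0
```

```bash
python3 - <<'E' | tail -6
from go import *
C=np.array([.557,.126]);a=np.radians(-14.2);e=np.array([np.cos(a),np.sin(a)])
g=C-e*(.053+.005);grab('scene');grab('top');rel([*g,.1145],-14.2)
hk(.10,.137,C,.035);save('top','t3.png',(200,120,360,240),5)
E
```

```text
bar [0.5628 0.1525]
bar [0.5519 0.1023]
t 6.45 p [0.4907 0.1427 0.1144] yaw -14.219428844117381 f [ 0.2749  0.075  -0.3052] w 0.007505089249157339 gf 29.998420011252165 tilt [-0.0009 -0.     -1.    ]
delta tool [ 0.0104 -0.     -0.0001] roll -0.000339097299705049
top 6 mean [0.5507 0.0995 0.1147] dir -28.196714881515057 ends [0.5492 0.1004] [0.552  0.0989] wid 0.0006180559044859867 z 0.10194356751167999 0.1233101004476318
scene 109 mean [0.5461 0.121  0.1161] dir 86.08573371208308 ends [0.5445 0.0972] [0.5488 0.1601] wid 0.009846807934786548 z 0.10032337506728783 0.1348200615471411
```

Emit:
arm_command --deltas '[-1,0.002,0,0,0,-1,0.002,0,0,0,-1,0.002,0,0,0,-1,0.002,0,0,0,-1,0,0,0,0]'

```text
time: 7.08
position: [0.4992, 0.1407, 0.1146]
tool_rot: [0.992, -0.124, 0.0, -0.0]
ft_force: [-0.1, 0.2, -0.9]
grip_width: 0.0083
grip_force: 30.0
```

Emit:
arm_command --deltas '[-1,0.002,0,0,0,-1,0.002,0,0,0,-1,0,0,0,0]'

```text
time: 7.45
position: [0.5021, 0.1399, 0.1144]
tool_rot: [0.992, -0.124, -0.001, 0.0]
ft_force: [-1.9, 0.7, -0.3]
grip_width: 0.008
grip_force: 30.0
```

Emit:
arm_command --deltas '[-1,0.002,0,0,0,-1,0.002,0,0,0,-1,0,0,0,0]'

```text
time: 7.82
position: [0.5051, 0.139, 0.1142]
tool_rot: [0.992, -0.124, -0.002, 0.0]
ft_force: [-5.2, 1.2, 0.6]
grip_width: 0.0077
grip_force: 30.0
```

Emit:
arm_command --deltas '[-1,0.0015,0,0,0,-1,0.0015,0,0,0,-1,0,0,0,0]'

```text
time: 8.2
position: [0.5074, 0.1383, 0.1141]
tool_rot: [0.992, -0.124, -0.002, 0.0]
ft_force: [-4.6, 2.8, 0.3]
grip_width: 0.0075
grip_force: 30.0
```

Emit:
arm_command --deltas '[-1,0.0015,0,0,0,-1,0.0015,0,0,0,-1,0,0,0,0]'

```text
time: 8.57
position: [0.5096, 0.1376, 0.1138]
tool_rot: [0.992, -0.124, -0.003, 0.0]
ft_force: [-6.0, 2.1, 0.3]
grip_width: 0.008
grip_force: 30.0
```

Emit:
arm_command --deltas '[-1,0.0015,0,0,0,-1,0.0015,0,0,0,-1,0,0,0,0]'

```text
time: 8.95
position: [0.512, 0.1369, 0.1136]
tool_rot: [0.992, -0.124, -0.004, 0.0]
ft_force: [-6.1, 1.1, -1.7]
grip_width: 0.0079
grip_force: 30.0
```

Emit:
arm_command --deltas '[-1,0.002,0,-0.0005,0,-1,0.002,0,0,0,-1,0.002,0,0,0,-1,0,0,0,0]'

```text
time: 9.45
position: [0.5174, 0.1353, 0.1137]
tool_rot: [0.992, -0.124, -0.004, 0.0]
ft_force: [-5.3, 1.5, -4.0]
grip_width: 0.0075
grip_force: 30.0
```

Emit:
arm_command --deltas '[-1,0.002,0,0,0,-1,0.002,0,0,0,-1,0,0,0,0]'

```text
time: 9.82
position: [0.5215, 0.1343, 0.1136]
tool_rot: [0.992, -0.124, -0.004, 0.0]
ft_force: [-5.4, 2.4, -4.3]
grip_width: 0.0075
grip_force: 30.0
```

Emit:
arm_command --deltas '[-1,0.002,0,0,0,-1,0.001,0,0,0,-1,0,0,0,0]'

```text
time: 10.2
position: [0.5252, 0.1334, 0.1137]
tool_rot: [0.992, -0.124, -0.003, 0.0]
ft_force: [-4.6, 0.9, -4.0]
grip_width: 0.0075
grip_force: 30.0
```

Emit:
arm_command --deltas '[-1,0.0015,0,0,0,-1,0.0015,0,0,0,-1,0,0,0,0]'

```text
time: 10.58
position: [0.5339, 0.1324, 0.1161]
tool_rot: [0.992, -0.124, 0.003, -0.0]
ft_force: [0.1, 0.1, 0.3]
grip_width: 0.0074
grip_force: 30.0
```

```bash
python3 - <<'E' | tail -3
from go import *
C=np.array([.557,.126]);a=np.radians(-14.2);e=np.array([np.cos(a),np.sin(a)])
grab('scene');rel([*(C-e*.03),.1145],-14.2)
hk(.10,.137,C,.035);save('scene','s4.png',(270,160,370,260),6)
E
```

```text
delta tool [-0.0054  0.0004  0.0014] roll -0.0005986068169673564
top 6 mean [0.5507 0.0995 0.1147] dir -28.196714881515057 ends [0.5492 0.1004] [0.552  0.0989] wid 0.0006180559044859867 z 0.10194356751167999 0.1233101004476318
scene 179 mean [0.5507 0.1169 0.1202] dir -5.97943565044601 ends [0.522  0.1199] [0.5892 0.1129] wid 0.008735175763008399 z 0.10054759752164466 0.13601427912975794
```

View pics/s4.png

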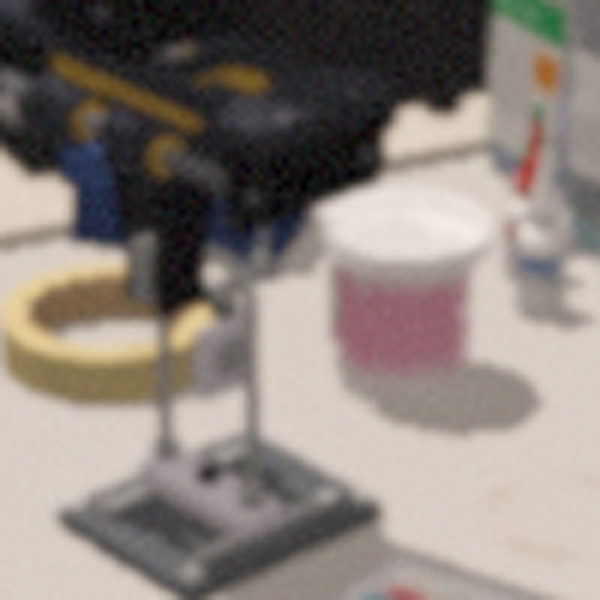

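The force has fallen to zero after a steady ~6 N, and the tag now sits past the bow plane at (225,350), so the bar is inside. Next I tug back.

Emit:
arm_command --deltas '[-1,-0.004,0,0,0,-1,-0.004,0,0,0,-1,-0.004,0,0,0,-1,-0.004,0,0,0,-1,-0.003,0,0,0,-1,0,0,0,0]'

```text
time: 11.38
position: [0.5122, 0.1374, 0.1151]
tool_rot: [0.992, -0.124, -0.0, 0.0]
ft_force: [0.3, 0.0, -1.1]
grip_width: 0.0076
grip_force: 30.0
```

Emit:
arm_command --deltas '[-1,-0.0015,0,0,0,-1,-0.0015,0,0,0,-1,0,0,0,0]'

```text
time: 11.75
position: [0.51, 0.138, 0.1151]
tool_rot: [0.992, -0.124, 0.0, -0.0]
ft_force: [1.5, -0.3, -1.6]
grip_width: 0.0076
grip_force: 30.0
```

Emit:
arm_command --deltas '[-1,-0.001,0,0,0,-1,-0.001,0,0,0,-1,0,0,0,0]'

```text
time: 12.12
position: [0.5086, 0.1384, 0.1152]
tool_rot: [0.992, -0.124, 0.001, -0.0]
ft_force: [3.3, -0.6, -2.3]
grip_width: 0.0075
grip_force: 30.0
```

Emit:
arm_command --deltas '[-1,-0.001,0,0,0,-1,-0.001,0,0,0,-1,0,0,0,0,-1,0,0,0,0,-1,0,0,0,0]'

```text
time: 12.75
position: [0.5074, 0.1388, 0.1153]
tool_rot: [0.992, -0.124, 0.002, -0.0]
ft_force: [5.9, -1.7, -3.2]
grip_width: 0.0076
grip_force: 30.0
```

```bash
python3 - <<'E' | tail -3
from go import *
rel(None)
E
```

```text
bar [0.5628 0.1525]
bar [0.5519 0.1023]
t 12.75 p [0.5074 0.1388 0.1153] yaw -14.223759078919024 f [ 5.9283 -1.6927 -3.217 ] w 0.00763685568649044 gf 30.00018870458007 tilt [ 0.0033 -0.0002 -1.    ]
```

Emit:
arm_command --deltas '[-1,0.002,0,0,0,-1,0.004,0,0,0,-1,0.005,0,0,0,-1,0.005,0,0,0,-1,0.003,0,0,0,-1,0,0,0.005,0,-1,0,0,0.006,0,-1,0,0,0.005,0,-1,0,0,0.003,0,-1,0,0,0,0]'

```text
time: 14.0
position: [0.5239, 0.1344, 0.0957]
tool_rot: [0.992, -0.124, -0.0, 0.0]
ft_force: [-0.1, 0.6, -0.6]
grip_width: 0.0077
grip_force: 30.0
```

Emit:
arm_command --deltas '[-1,0,0,0.001,0,-1,0,0,0.001,0,-1,0,0,0,0]'

```text
time: 14.38
position: [0.5242, 0.1344, 0.0941]
tool_rot: [0.992, -0.124, 0.0, -0.0]
ft_force: [0.2, 0.4, -1.4]
grip_width: 0.0079
grip_force: 30.0
```

Emit:
arm_command --deltas '[-1,0,0,0.001,0,-1,0,0,0,0,-1,0,0,0,0]'

```text
time: 14.75
position: [0.5245, 0.1344, 0.0933]
tool_rot: [0.992, -0.124, 0.0, -0.0]
ft_force: [-0.3, 0.1, 2.0]
grip_width: 0.0081
grip_force: 30.0
```

Emit:
arm_command --deltas '[-0.78,0,0,0,0,-0.78,0,0,0,0,-0.74,0,0,0,0,-0.74,0,0,0,0,-0.7,0,0,0,0,-0.6,0,0,0,0,-0.5,0,0,0,0,-0.4,0,0,0,0,-0.4,0,0,0,0]' --newtons 5

```text
time: 15.88
position: [0.5242, 0.1344, 0.0931]
tool_rot: [0.992, -0.124, 0.0, -0.0]
ft_force: [-0.8, 0.2, -0.7]
grip_width: 0.0253
grip_force: 0.0
```

```bash
python3 - <<'E' | tail -1
from go import *
grab('scene');rel(None);save('scene','s5.png',(270,160,370,260),6)
E
```

```text
t 15.925 p [0.5242 0.1344 0.0931] yaw -14.223189133436724 f [-0.2689 -0.0223 -0.1083] w 0.025898510405270032 gf 0.0 tilt [-0.  0. -1.]
```

View pics/s5.png

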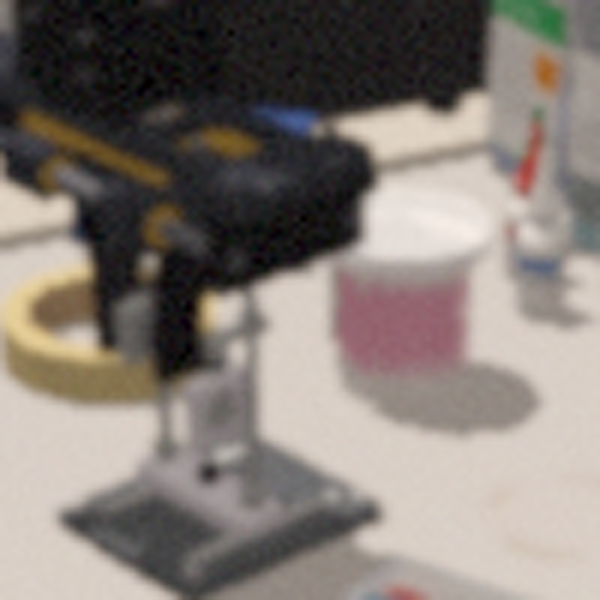

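The hook hangs free between the open fingers, with the tag at (218,405). I'll back out straight and let it settle.

Emit:
arm_command --deltas '[-0.4,-0.005,0,0,0,-0.4,-0.01,0,0,0,-0.4,-0.015,0,0,0,-0.4,-0.02,0,0,0,-0.4,-0.02,0,0,0,-0.4,-0.02,0,-0.02,0,-0.4,-0.01,0,-0.04,0,-0.4,0,0,-0.04,0,-0.4,0,0,-0.03,0]'

```text
time: 17.05
position: [0.426, 0.1593, 0.2245]
tool_rot: [0.992, -0.123, 0.0, -0.0]
ft_force: [1.3, -0.3, -1.0]
grip_width: 0.026
grip_force: 0.0
```

Emit:
arm_command --deltas '[-0.4,0,0.05,0,0,-0.4,0,0.05,0,0,-0.4,0,0.05,0,0,-0.4,0,0.05,0,0,-0.4,0,0.05,0,0,-0.4,0,0,0,0,-0.4,0,0,0,0,-0.4,0,0,0,0,-0.4,0,0,0,0,-0.4,0,0,0,0,-0.4,0,0,0,0,-0.4,0,0,0,0]'

```text
time: 18.55
position: [0.3659, -0.0833, 0.223]
tool_rot: [0.992, -0.124, -0.0, -0.0]
ft_force: [-0.7, 0.3, 0.7]
grip_width: 0.0263
grip_force: 0.0
```

Emit:
arm_command --deltas '[-0.4,0,0,0,0,-0.4,0,0,0,0,-0.4,0,0,0,0,-0.4,0,0,0,0,-0.4,0,0,0,0,-0.4,0,0,0,0,-0.4,0,0,0,0,-0.4,0,0,0,0,-0.4,0,0,0,0,-0.4,0,0,0,0,-0.4,0,0,0,0,-0.4,0,0,0,0]'

```text
time: 20.05
position: [0.3658, -0.0834, 0.2231]
tool_rot: [0.992, -0.124, 0.0, 0.0]
ft_force: [0.6, -0.4, -0.2]
grip_width: 0.0258
grip_force: 0.0
```

```bash
python3 - <<'E' | tail -6
from go import *
p0,_=grab('top');p,_=grab('scene');rel(None)
I=[]
for k in range(10): q,_=imaging.camera('scene');I.append(q[170:260,280:340].astype(float))
print('motion',[round(np.abs(cv2.GaussianBlur(a-I[0],(5,5),0)).max(),1) for a in I[1:]])
T=load('top')['p'][:,:,::-1];S=load('scene')['p'][:,:,::-1]
cv2.imwrite('pics/s6.png',np.hstack([cv2.resize(S[180:270,275:345],(400,514),interpolation=3),cv2.resize(T[150:240,240:310],(400,514),interpolation=3)]))
cv2.imwrite('pics/f.png',p[:,:,::-1])
E
```

```text
[0.5209 0.1805]] [0.5634 0.1243 0.01  ] [0.0892 0.1094 0.0885]
foot yaw deg -14.004932494482368
bar [0.5628 0.1525]
bar [0.5519 0.1023]
t 20.15 p [ 0.3658 -0.0834  0.223 ] yaw -14.218044869547555 f [ 0.0774 -0.0384  0.119 ] w 0.026212729736530868 gf 0.0 tilt [-0.0001  0.     -1.    ]
motion [np.float64(6.7), np.float64(5.8), np.float64(6.3), np.float64(7.0), np.float64(7.1), np.float64(7.8), np.float64(6.8), np.float64(5.6), np.float64(7.6)]
```

View pics/s6.png

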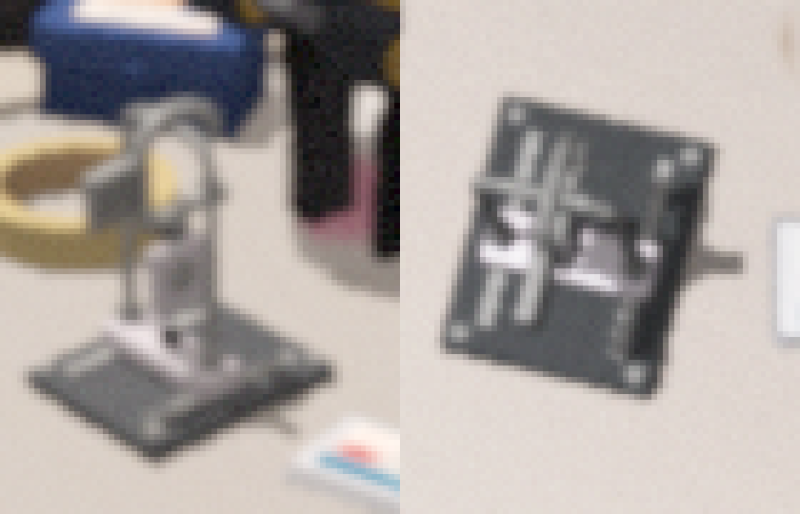

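The hook hangs on the bar by its crown (left crop about (175,110)), plate towards the robot and tag clear of the carriage. Frame differences are at noise level, so it is still, and the robot is clear.

```bash
python3 -c "
from rig import order
print(order.hand_in())"
```

```text
the job is handed in; nothing more can be done
None
```

The job is handed in after about 20 s on the clock: the snap hook was pushed onto the bar at about 6 N until the force dropped to zero, tugged back at about 6 N with the gate holding, and left hanging still by its curved top; the gate itself was too small to see clearly in the pictures, so its being shut rests on that tug.

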